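# Tug-test two card stands and sort the weak clip

### The job

Test the spring clips of the two card stands by lifting each by the wooden bar of its card. Where the clip holds and the stand comes up with its card, carry it over to the round dark mat and set it down standing in the middle, card still in the clip; where the card slips out of the clip, stand that card in the wooden card box and set its empty stand upright in the red repair tray. Set the stands down without dropping them, and leave the glass tumbler beside the card box standing where it is.

Things in the scene. Friction and masses are not known exactly. Their poses are not given: they have to be found in the camera images.
- stand_a_mid (a point): One of two card stands of the same look: dark wooden base 66 mm (x) by 80 mm (y), 16 mm high, with a spring clip; 0.34 to 0.46 kg. Point: on its upright axis, 45 mm above its underside. z up, y along the card, x across it from sprung to fixed jaw. One clip of the two grips with 8 to 15 N and carries its stand, the other with 1 N and lets the card slide out; looks do not tell which.
- stand_b_mid (a point): The other card stand, of the same build, its point and axes likewise. Either of the two stands may be the weak one.
- card_a_bar (a point): Bar of the card in that stand. Card: stiff white sheet 4 mm thick (x), 80 mm wide (y), 126 mm high, 50 g; the wooden bar on its top is 14 mm thick (x), 84 mm long (y), 22 mm high. Point: centre of the bar, 126 mm above the card's lower edge, 148 mm above the stand's underside while in the clip. The clip takes the lowest 50 mm of the card. Grip the bar across x.
- card_b_bar (a point): Bar of the card in the other stand (point stand_b_mid), of the same build, its point and axes likewise.
- mat_top (a point): Centre of the top face of the round dark mat, 150 mm across and 6 mm thick, fixed on the table.
- tray: Red open repair tray, fixed: 130 mm along its x, 150 mm along its y, 32 mm high, walls and floor 5 mm thick. The origin is the centre of its underside; z up.
- card_box: Wooden open card box, fixed: 50 mm along its x, 112 mm along its y, 66 mm high, walls and floor 5 mm thick, so the inside is 40 x 102 mm. A card stands in it with its width along the box's y. The origin is the centre of its underside; z up.
- card_a: The card of point card_a_bar; the origin is the middle of its lower edge, 22 mm above the underside of the stand while it is in the clip.
- card_b: The card of point card_b_bar; the origin is the middle of its lower edge.
- stand_a_block (a point): Fixed jaw of that stand's clip, an aluminium block 20 mm (x) by 44 mm (y), from 16 to 72 mm above the stand's underside; an empty stand is best gripped here from above, across y. Point: 50 mm above the underside, 12 mm from the stand's axis. The sprung steel jaw on the -x side is 36 mm wide, with a thumb tab reaching 85 mm high; it closes by itself.
- stand_b_block (a point): The same block of the other stand.
- tumbler: Glass tumbler, 70 mm across and 82 mm high, loose, upright, beside the card box; the origin is the centre of its underside.
- lamp_foot (a point): Foot of the table lamp that always stands at the back right of the table (seen from the robot): a block 110 x 90 mm, a stem up to 330 mm and a wide shade above it, with a hard top at 560 to 590 mm. Draw the arm back before swinging past it.

How it is judged:
By the outcome, as a careful person would: the job done as asked, in the order asked, and still so for the second after the job is handed in, with the robot touching nothing.
It also fails if it takes over 72 s, if anything falls off the work surface, if the arm or the gripper's body presses on something with over 40 N, if the wrist force passes 120 N, or if a joint passes its speed limit or range.

### The arm

A 7-joint arm with a two-finger parallel gripper is mounted at the origin on a cart in front of the work surface, level with it; the furniture and walls round the work are solid. World frame = base frame: x ahead of the robot, y to its left, z up, the work surface at z = 0. Lengths are in m, angles in rad, forces in N, time in s.
With the tool pointing down it reaches from about 0.4 to 0.85 m from the base axis. Payload 10.4 kg.
Tool frame: the origin (TCP) lies between the finger pads; the fingertips stand ahead of it and the grasp point (between the pads) lies 3 mm ahead of it (r.tips_ahead is the z of the fingertips in the tool frame, in m); z points along the fingers, y is the line along which they close (so a half turn about z gives the same grasp; the last joint's range is limited). The gripper opens to 87 mm and grips with 3 to 60 N. Pads are 19 mm wide; open, the fingers measure 117 mm over their backs; the gripper's body (75 mm by 190 mm) begins 51 mm behind the grasp point.
Start: joints at [1.208, 0.332, -0.065, 1.46, 0.022, 1.35, -0.088], TCP at [0.208, -0.589, 0.245] pointing down, gripper open.
Joint ranges: [-2.6, 2.6], [-0.5, 2.12], [-1.47, 1.34], [0.16, 2.42], [-1.27, 4.41], [0.06, 2.06], [-2.6, 2.6]. Speed limits (rad/s): [2.22, 2.22, 2.79, 2.79, 3.14, 3.14, 3.14].

### API

Orientations are given as a unit quaternion [x, y, z, w].
In Python, from bench import telemetry, camera, get_calibration, r gives the robot as it stands.
- The arm moves only by the tool drive_tool, never from a script. Its argument "series" is one flat list of numbers, 7 for each row, row after row: the turn, a rotation vector about the tool's x, y, z in units of 5 degrees (1.0 is 5 degrees), then the shift along the tool's x, y, z in units of 40 mm (1.0 is 40 mm), then the opening, from -1 (shut) to 1 (fully open). A call has 1 to 10 rows; each row is the pose to reach, as a shift and turn from the pose commanded when the call began, along the tool's axes at that moment; what a row does not reach only later rows make up. A row lasts 1/12 s, in which the tool goes at most 41.7 mm and 7.16 degrees, less where a joint would pass 70% of its speed; a pose out of reach is approached as far as the arm can. A call with a gripper value outside its range is refused whole. The fingers move at their own pace and stop on an object; "grip_force" is the grip in N (left out, the last holds). Time passes only in rows, so rows that repeat a pose let the fingers close. It gives the time, the measured TCP pose, the force, the opening and the grip force at its end, in the units of the state.
- telemetry.read_state(): the state, without advancing time (a new reading comes with each control period).
- camera(name): name is "scene" or "top" or "wrist"; returns the picture (384x512x3 uint8, red, green, blue); there is no depth.
- get_calibration(name): a dict with "fovy" (degrees; the focal length in pixels is half the picture's height over the tangent of half this angle, whatever the lens; pixels are square), "cx", "cy" (the principal point, pixels), "xyz" and "rotation" of the camera in the world. Camera axes: x right, y up, looking along -z (the intrinsics and any distortion apply to the point x, -y, -z); pixel columns grow to the right and rows downward; lengths in m; the calibration is good to about 2 mm. A picture is of the moment at which its call begins: read the wrist's pose just before it. get_calibration takes no time and is no camera call; for the wrist camera it gives the pose at the moment of the call.
- r.close_job(): hands the job in; it is judged then, once.
The state is a dict: "time": time; "joint_positions": joint angles; "joint_vel": joint speeds; "joint_torque": joint torques, N m; "ee_pos": TCP position; "eef_rot": TCP orientation; "ft_force": force on the tool from outside, world axes, zero at the start; "torque": the same for the moment, N m; "width": finger opening in m; "grip_force": force on a finger pad.
Only numpy, scipy, OpenCV 4.12 (cv2) and the standard library are available. Lean on these libraries where they do the work, as an engineer would, in place of code of your own. Each camera call takes 0.05 s, during which the arm holds its last target. There are 200 camera calls.

## Working session

There is one attempt and no reset: what is moved stays moved. The work goes in short steps, Python scripts to look and compute and a tool call to move; the robot and the scene stay as the last step left them, time stands still between calls to the robot, and variables do not carry over. Pictures are saved under pics/ and viewed, at most 14 in all, crops included, and the job is handed in when it is done.

Besides the shell and the picture viewer there is one more tool, called after "Call:" as name(argument=value, ...) on one line, values as JSON. drive_tool: Moves the arm, as the interface text tells. Its arguments: {"type":"object","properties":{"series":{"type":"array"},"grip_force":{"type":"number"}},"required":["series"]}

```bash
ls; mkdir -p pics; python3 - <<'E'
from bench import telemetry,camera,get_calibration,r
import cv2
for n in ("scene","top"):
    im=camera(n); cv2.imwrite(f"pics/{n}0.png",im[:,:,::-1]); c=get_calibration(n); print(n,c)
s=telemetry.read_state(); print(s, r.tips_ahead); print(get_calibration("wrist"))
E
```

```text
pics
scene {'fovy': 51.81657150003102, 'cx': 249.24127567725708, 'cy': 196.0374692682083, 'xyz': array([ 0.21483695, -0.26840046,  0.85664725]), 'rotation': array([ 0.21832922, -0.09403673, -0.39900225,  0.8855996 ])}
top {'fovy': 45.50031710113089, 'cx': 257.6499620798422, 'cy': 193.75361067212822, 'xyz': array([0.38720756, 0.0035389 , 1.28602385]), 'rotation': array([ 0.03365918, -0.03903567, -0.69557076,  0.71660631])}
{'time': 0.1, 'joint_positions': array([ 1.20837517,  0.33280887, -0.06468576,  1.46085973,  0.02158385,
        1.34988122, -0.08850218]), 'joint_vel': array([ 1.39927522e-03, -8.92611260e-04, -4.40408848e-05, -2.75457653e-03,
       -5.75774974e-04,  1.10418041e-03, -6.41180058e-04]), 'joint_torque': array([ 9.50937283e-04, -6.24542785e+01,  2.41416082e-02, -3.90721500e+01,
       -6.14823774e-02,  3.64593545e-02,  6.37109139e-07]), 'ee_pos': array([ 0.20821432, -0.58896408,  0.24383217]), 'eef_rot': array([ 9.85599689e-01,  1.69094217e-01, -1.29024924e-04, -6.17983415e-04]), 'ft_force': array([ 0.26230306, -0.05974814, -0.77462985]), 'torque': array([ 0.00274184, -0.03162561,  0.03013004]), 'grip_force': 0.0, 'width': 0.0871553063998058} 0.022
{'fovy': 65.2093968609378, 'cx': 252.27837468495602, 'cy': 192.07055634631993, 'xyz': array([ 0.27779561, -0.56404103,  0.38500033]), 'rotation': array([-0.11067555,  0.07840075, -0.57155076,  0.80927991])}
```

View pics/scene0.png

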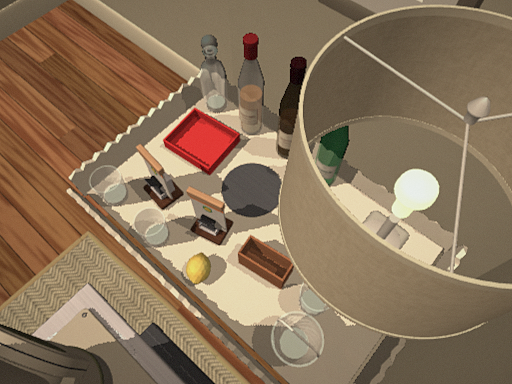

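View pics/top0.png

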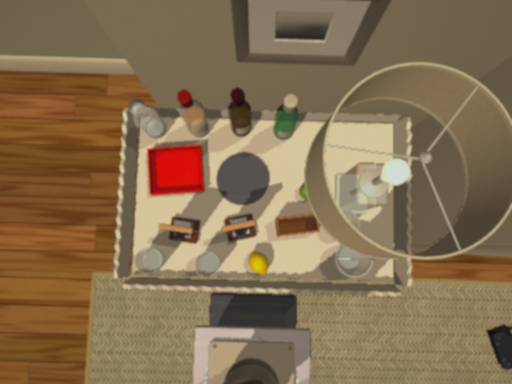

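```bash
cat > h.py <<'E'
import numpy as np,cv2
from scipy.spatial.transform import Rotation as R
from bench import telemetry,camera,get_calibration,r
def ray(c,px):
    f=192/np.tan(np.radians(c["fovy"])/2)
    d=np.array([(px[0]-c["cx"])/f,-(px[1]-c["cy"])/f,-1.])
    return np.array(c["xyz"]),R.from_quat(c["rotation"]).apply(d)
def plane(c,px,z):
    o,d=ray(c,px); return o+d*(z-o[2])/d[2]
def tri(c1,p1,c2,p2):
    o1,d1=ray(c1,p1);o2,d2=ray(c2,p2)
    t=np.linalg.lstsq(np.c_[d1,-d2],o2-o1,rcond=None)[0]
    a,b=o1+t[0]*d1,o2+t[1]*d2
    return (a+b)/2,np.linalg.norm(a-b)
def proj(c,P):
    f=192/np.tan(np.radians(c["fovy"])/2)
    q=R.from_quat(c["rotation"]).inv().apply(np.array(P)-c["xyz"])
    return np.array([c["cx"]-f*q[0]/q[2],c["cy"]+f*q[1]/q[2]])
def blobs(im,lo,hi,amin=30,roi=None):
    hsv=cv2.cvtColor(im,cv2.COLOR_RGB2HSV)
    m=cv2.inRange(hsv,np.array(lo),np.array(hi))
    if roi is not None:
        k=np.zeros_like(m);x0,y0,x1,y1=roi;k[y0:y1,x0:x1]=1;m=m*k
    m=cv2.morphologyEx(m,cv2.MORPH_OPEN,np.ones((2,2)))
    cs,_=cv2.findContours(m,cv2.RETR_EXTERNAL,cv2.CHAIN_APPROX_NONE)
    return sorted([(cv2.contourArea(c),cv2.minAreaRect(c)) for c in cs if cv2.contourArea(c)>=amin],key=lambda t:-t[0]),m
E
python3 - <<'E'
from h import *
np.set_printoptions(precision=3,suppress=True)
cs,ct=get_calibration("scene"),get_calibration("top")
S=cv2.imread("pics/scene0.png")[:,:,::-1];T=cv2.imread("pics/top0.png")[:,:,::-1]
def P(n,a,b): print(n,*tri(cs,a,ct,b))
# coarse hand-read pixels
P("barA",(154,160),(178,229)); P("barB",(208,203),(239,227))
print("mat",plane(ct,(243,178),.006),plane(cs,(251,189),.006))
print("tray",plane(ct,(176,169),.032),plane(cs,(202,138),.032))
print("box",plane(ct,(297,225),.066),plane(cs,(265,261),.066))
print("tumbler",plane(cs,(315,300),.04)); print("shade c",plane(ct,(410,160),.57))
print("shade L",plane(ct,(305,190),.4),plane(ct,(400,257),.4),"foot?",plane(cs,(385,245),0))
P("bottle1 top",(250,38),(184,97));P("bottle2",(298,63),(237,94));P("b0",(208,40),(136,106));P("green",(345,125),(291,100));P("lemon",(199,267),(258,263))
for n,im in(("S",S),("T",T)):
    print(n,"red",blobs(im,(0,180,80),(8,255,255),200)[0][:2],"\n wood",[ (a,np.round(b[0]),np.round(b[1]),round(b[2])) for a,b in blobs(im,(5,70,90),(20,200,255),20,(130,130,330,300) if n=="S" else (140,190,330,250))[0][:8]])
    print(" dark",blobs(im,(0,0,20),(180,110,110),500,(210,150,300,230) if n=="S" else (205,140,290,215))[0][:2])
c=[cv2.resize(S[120:320,80:340],None,fx=3,fy=3)[:,:,::-1]]
cv2.imwrite("pics/crop0.png",c[0])
E
```

```text
barA [0.414 0.189 0.152] 0.00638708721192851
barB [0.423 0.04  0.134] 0.0046530069726692345
mat [0.563 0.038 0.006] [0.559 0.04  0.006]
tray [0.579 0.224 0.032] [0.577 0.223 0.032]
box [ 0.433 -0.111  0.066] [ 0.427 -0.116  0.066]
tumbler [ 0.438 -0.242  0.04 ]
shade c [ 0.522 -0.241  0.57 ]
shade L [ 0.489 -0.094  0.4  ] [ 0.365 -0.279  0.4  ] foot? [ 0.655 -0.284  0.   ]
bottle1 top [0.701 0.167 0.295] 0.0005911552970739831
bottle2 [0.711 0.05  0.296] 0.0011964871491613042
b0 [0.698 0.293 0.22 ] 0.0007526911523234606
green [ 0.732 -0.076  0.189] 0.007430001353607624
lemon [ 0.33  -0.011  0.034] 0.0033866529862272786
S red [(2602.5, ((202.26174926757812, 140.30294799804688), (63.197914123535156, 50.2362060546875), 32.47119140625))] 
 wood [(7565.5, array([284., 216.]), array([169.,  92.]), 90), (1044.0, array([154., 276.]), array([47., 46.]), 90), (429.0, array([207., 200.]), array([44., 11.]), 27), (426.0, array([164., 269.]), array([93.,  6.]), 43), (271.0, array([152., 161.]), array([43.,  9.]), 47), (198.0, array([318., 138.]), array([15., 24.]), 90), (91.5, array([184., 183.]), array([15., 21.]), 79), (39.5, array([200., 279.]), array([10.,  7.]), 90)]
 dark [(2416.0, ((251.5, 191.0), (52.0, 59.0), 90.0))]
T red [(2385.5, ((176.34449768066406, 170.28187561035156), (46.683433532714844, 53.71198272705078), 86.26860046386719))] 
 wood [(2517.5, array([292., 220.]), array([59., 75.]), 90), (1717.0, array([246., 225.]), array([35., 94.]), 59), (1661.0, array([186., 220.]), array([59., 79.]), 90)]
 dark [(2023.5, ((244.0, 179.5), (51.0, 50.0), 90.0))]
```

View pics/crop0.png

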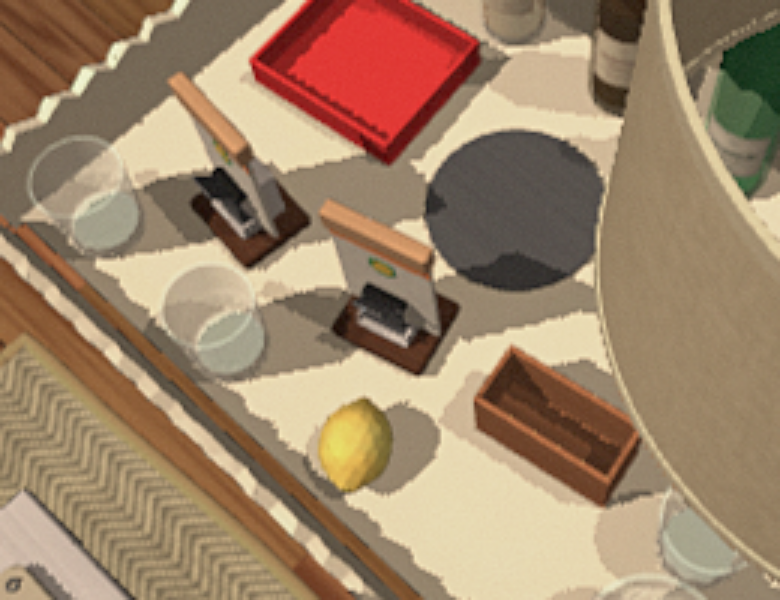

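```bash
python3 - <<'E'
from h import *
np.set_printoptions(precision=3,suppress=True)
cs,ct=get_calibration("scene"),get_calibration("top")
print("finial",*tri(cs,(477,105),ct,(425,158)))
for z in(.30,.34,.38,.42):
    p=[plane(cs,q,z)[:2] for q in((405,337),(440,338),(350,318),(300,268),(283,225))]+[plane(ct,q,z)[:2] for q in((305,190),(318,220),(345,243),(400,257))]
    p=np.array(p); A=np.c_[2*p,np.ones(len(p))]; s=np.linalg.lstsq(A,(p**2).sum(1),rcond=None)[0]
    rr=np.linalg.norm(p-s[:2],axis=1); print(z,s[:2],rr)
for z in (.56,.58,.6):print(z,[plane(cs,q,z)[:2] for q in ((347,39),(480,105))],[plane(ct,q,z)[:2] for q in((325,147),(475,87),(458,248))])
for n,im,q in(("A",0,((138,146),(167,176))),("B",0,((188,191),(226,210)))):
    a,b=[plane(cs,x,.159)[:2] for x in q]; print(n,a,b,np.degrees(np.arctan2(*(b-a)[::-1])),np.linalg.norm(a-b),(a+b)/2)
E
```

```text
finial [ 0.525 -0.262  0.579] 0.0009465905964621013
0.3 [ 0.536 -0.27 ] [0.163 0.168 0.16  0.16  0.167 0.169 0.168 0.166 0.179]
0.34 [ 0.538 -0.269] [0.172 0.172 0.173 0.171 0.172 0.173 0.174 0.171 0.177]
0.38 [ 0.535 -0.268] [0.178 0.175 0.182 0.179 0.175 0.178 0.178 0.173 0.172]
0.42 [ 0.529 -0.267] [0.181 0.176 0.187 0.183 0.177 0.181 0.179 0.171 0.163]
0.56 [array([ 0.538, -0.117]), array([ 0.548, -0.265])] [array([ 0.541, -0.107]), array([ 0.649, -0.352]), array([ 0.386, -0.32 ])]
0.58 [array([ 0.517, -0.127]), array([ 0.526, -0.265])] [array([ 0.537, -0.104]), array([ 0.642, -0.342]), array([ 0.386, -0.311])]
0.6 [array([ 0.495, -0.138]), array([ 0.503, -0.265])] [array([ 0.533, -0.101]), array([ 0.635, -0.333]), array([ 0.386, -0.302])]
A [0.416 0.235] [0.406 0.134] -95.51577007636598 0.10168604861568947 [0.411 0.184]
B [0.41  0.076] [ 0.43 -0.01] -77.1528488603917 0.0882985188372411 [0.42  0.033]
```

```bash
cat >> h.py <<'E'
np.set_printoptions(precision=3,suppress=True)
def pose(phi,th=0):
    p,t=np.radians([phi,th]);h=np.array([np.cos(p),np.sin(p),0]);u=np.array([0,0,1.])
    y=h*np.cos(t)+u*np.sin(t);z=h*np.sin(t)-u*np.cos(t)
    return R.from_matrix(np.c_[np.cross(y,z),y,z])
def rows(wps,s=None):
    "wps: (xyz,phi,tilt) -> rows in units of the move tool, from the pose now"
    s=s or telemetry.read_state();R0=R.from_quat(s["eef_rot"]);out=[]
    for p,phi,th in wps:
        v=np.degrees((R0.inv()*pose(phi,th)).as_rotvec())/5
        out.append(np.r_[v,R0.inv().apply(np.array(p)-s["ee_pos"])/.04])
    for o in out: print(np.round(o,2).tolist())
    return out
def polar(rad,az,z): a=np.radians(az);return [rad*np.cos(a),rad*np.sin(a),z]
E
python3 - <<'E'
from h import *
rows([(polar(.5,-70.5,.23),-70.5,15),(polar(.4,-70.5,.2),-70.5,30)])
E
```

```text
[-3.01, 0.0, -0.01, 0.01, -3.12, 0.35]
[-6.01, 0.0, -0.01, 0.01, -5.62, 1.1]
```

Call:
drive_tool(series=[-1.2,0,0,0,-1,0.1,1,-2.4,0,0,0,-2,0.3,1,-3.6,0,0,0,-3,0.5,1,-4.8,0,0,0,-4,0.7,1,-6,0,0,0,-5,0.9,1,-6,0,0,0,-5.6,1.1,1,-6,0,0,0,-5.6,1.1,1])

```text
time: 0.68
ee_pos: [0.1379, -0.3846, 0.1981]
eef_rot: [0.952, 0.165, 0.044, 0.253]
ft_force: [2.5, -3.6, 15.6]
width: 0.0869
grip_force: 0.0
```

```bash
python3 - <<'E'
from h import *
s=telemetry.read_state();print(s["time"],s["ee_pos"],s["joint_positions"],s["ft_force"])
rows([(polar(.4,-70.5+7*k,.2),-70.5+7*k,30) for k in range(1,11)])
E
```

```text
0.6833 [ 0.138 -0.385  0.198] [ 1.333 -0.501 -0.22   2.417 -0.075  0.698 -0.072] [ 2.501 -3.645 15.573]
[-0.04, 0.67, -1.18, 1.18, -0.22, -0.18]
[-0.04, 1.37, -2.4, 2.38, -0.41, -0.29]
[-0.04, 2.07, -3.61, 3.55, -0.73, -0.47]
[-0.04, 2.77, -4.82, 4.66, -1.17, -0.72]
[-0.04, 3.46, -6.04, 5.7, -1.72, -1.03]
[-0.04, 4.16, -7.25, 6.66, -2.37, -1.41]
[-0.04, 4.86, -8.47, 7.52, -3.13, -1.84]
[-0.04, 5.56, -9.68, 8.27, -3.97, -2.32]
[-0.03, 6.26, -10.89, 8.89, -4.88, -2.84]
[-0.03, 6.95, -12.11, 9.38, -5.85, -3.4]
```

```bash
python3 - <<'E'
from h import *
s=telemetry.read_state();print(s["time"],s["ft_force"])
rows([(polar(.42,-70.5+7*k,.2),-70.5+7*k,26) for k in range(0,11)])
E
```

```text
0.6833 [ 2.501 -3.645 15.573]
[0.76, -0.02, 0.03, -0.04, 0.27, 0.1]
[0.76, 0.63, -1.21, 1.24, 0.21, 0.07]
[0.75, 1.29, -2.44, 2.5, 0.01, -0.05]
[0.75, 1.94, -3.68, 3.72, -0.32, -0.24]
[0.74, 2.6, -4.92, 4.89, -0.78, -0.5]
[0.74, 3.25, -6.16, 5.99, -1.36, -0.83]
[0.73, 3.91, -7.39, 6.99, -2.05, -1.22]
[0.71, 4.56, -8.63, 7.9, -2.84, -1.68]
[0.7, 5.22, -9.87, 8.68, -3.72, -2.18]
[0.68, 5.87, -11.11, 9.33, -4.68, -2.73]
[0.66, 6.53, -12.34, 9.85, -5.7, -3.31]
```

```bash
python3 - <<'E'
from h import *
rows([(polar(.42,-70.5+5.5*k,.2),-70.5+5.5*k,26) for k in range(1,11)])
E
```

```text
[0.76, 0.49, -0.94, 0.97, 0.23, 0.08]
[0.76, 1.01, -1.91, 1.96, 0.11, 0.01]
[0.75, 1.52, -2.89, 2.94, -0.1, -0.11]
[0.75, 2.04, -3.86, 3.9, -0.38, -0.27]
[0.74, 2.55, -4.83, 4.81, -0.74, -0.48]
[0.74, 3.06, -5.8, 5.68, -1.18, -0.73]
[0.73, 3.58, -6.78, 6.5, -1.69, -1.02]
[0.72, 4.09, -7.75, 7.26, -2.27, -1.35]
[0.71, 4.61, -8.72, 7.96, -2.9, -1.71]
[0.7, 5.12, -9.69, 8.58, -3.59, -2.1]
```

Call:
drive_tool(series=[0.8,0.5,-0.9,1,0.2,0.1,1,0.8,1,-1.9,2,0.1,0,1,0.8,1.5,-2.9,2.9,-0.1,-0.1,1,0.7,2,-3.9,3.9,-0.4,-0.3,1,0.7,2.5,-4.8,4.8,-0.7,-0.5,1,0.7,3.1,-5.8,5.7,-1.2,-0.7,1,0.7,3.6,-6.8,6.5,-1.7,-1,1,0.7,4.1,-7.7,7.3,-2.3,-1.3,1,0.7,4.6,-8.7,8,-2.9,-1.7,1,0.7,5.1,-9.7,8.6,-3.6,-2.1,1])

```text
time: 1.52
ee_pos: [0.4058, -0.1117, 0.1999]
eef_rot: [0.775, 0.59, 0.135, 0.179]
ft_force: [1.0, -0.3, -0.4]
width: 0.0872
grip_force: 0.0
```

```bash
python3 - <<'E'
from h import *
s=telemetry.read_state();print(s["time"],s["joint_positions"],s["ft_force"])
# above bar B, untilted, looking from a bit back
p0=s["ee_pos"];p1=np.array([.425,.038,.27]);a=[]
for k in range(1,8):
    f=k/7;a.append((p0+(p1-p0)*f,-16+28*f,26*(1-f)))
rows(a)
E
```

```text
1.5167 [ 0.797 -0.446 -0.537  2.327 -0.311  0.765  0.16 ] [ 1.021 -0.32  -0.404]
[0.72, 0.3, -0.63, 0.53, 0.04, -0.26]
[1.46, 0.58, -1.38, 1.07, 0.08, -0.52]
[2.2, 0.81, -2.15, 1.6, 0.12, -0.78]
[2.93, 1.0, -2.94, 2.13, 0.16, -1.04]
[3.66, 1.13, -3.74, 2.67, 0.2, -1.3]
[4.37, 1.22, -4.56, 3.2, 0.25, -1.56]
[5.08, 1.25, -5.39, 3.73, 0.29, -1.82]
```

Call:
drive_tool(series=[0.7,0.3,-0.6,0.5,0,-0.4,1,1.5,0.6,-1.4,1.1,0.1,-0.8,1,2.2,0.8,-2.1,1.6,0.1,-1.2,1,2.9,1,-2.9,2.1,0.2,-1.5,1,3.7,1.1,-3.7,2.7,0.2,-1.7,1,4.4,1.2,-4.6,3.2,0.2,-1.8,1,5.1,1.2,-5.4,3.7,0.3,-1.8,1,5.1,1.2,-5.4,3.7,0.3,-1.8,1,5.1,1.2,-5.4,3.7,0.3,-1.8,1])

```text
time: 2.27
ee_pos: [0.4257, 0.0355, 0.2688]
eef_rot: [0.631, 0.776, -0.002, -0.001]
ft_force: [-0.2, -0.2, 0.1]
width: 0.0869
grip_force: 0.0
```

```bash
python3 - <<'E'
from h import *
s=telemetry.read_state();print(s["time"],s["ee_pos"],s["eef_rot"],s["joint_positions"],s["ft_force"])
c=get_calibration("wrist");im=camera("wrist");cv2.imwrite("pics/w1.png",im[:,:,::-1]);print(c)
import json;json.dump({k:np.array(v).tolist() for k,v in c.items()},open("c1.json","w"))
for b in blobs(im,(5,60,100),(20,200,255),150)[0][:8]: print(b)
for P in ((.412,.187,.159),(.422,.036,.159),(.413,.187,.016),(.422,.036,.016)): print(proj(c,P))
E
```

```text
2.2667 [0.426 0.036 0.269] [ 0.631  0.776 -0.002 -0.001] [ 0.684 -0.109 -0.801  1.868 -0.078  1.354  0.11 ] [-0.17  -0.203  0.117]
{'fovy': 65.2093968609378, 'cx': 252.27837468495602, 'cy': 192.07055634631993, 'xyz': array([0.412, 0.108, 0.41 ]), 'rotation': array([-0.136, -0.012,  0.103,  0.985])}
(9450.5, ((254.63067626953125, 164.06082153320312), (197.30746459960938, 108.3514175415039), 77.55490112304688))
(9067.5, ((142.8570556640625, 126.43600463867188), (60.002079010009766, 259.3831481933594), 5.684922695159912))
(8222.0, ((328.4106140136719, 81.00580596923828), (257.03094482421875, 101.2499771118164), 33.86369323730469))
(5797.5, ((472.0, 156.49996948242188), (142.99996948242188, 77.99998474121094), 90.0))
(5325.5, ((364.0, 302.0), (40.0, 294.0), 90.0))
(3513.5, ((12.0, 135.0), (174.0, 24.0), 90.0))
(1402.0, ((84.42269897460938, 204.046142578125), (48.68918228149414, 50.18730926513672), 2.8624050617218018))
(1372.0, ((176.0, 302.0), (40.0, 76.0), 90.0))
[276.485  -1.046]
[248.283 194.676]
[268.557  40.94 ]
[250.161 164.674]
```

View pics/w1.png

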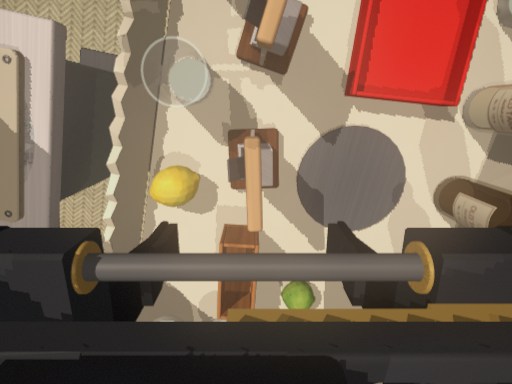

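```bash
python3 - <<'E'
from h import *
import json
c={k:np.array(v) for k,v in json.load(open("c1.json")).items()}
W=cv2.imread("pics/w1.png")[:,:,::-1].copy();S=cv2.imread("pics/scene0.png")[:,:,::-1].copy();T=cv2.imread("pics/top0.png")[:,:,::-1].copy()
h=lambda im,x,y:cv2.cvtColor(im,cv2.COLOR_RGB2HSV)[y,x]
print(h(W,253,160),h(W,256,210),h(W,250,150),h(S,207,200),h(S,200,215),h(T,240,228),h(T,178,229))
cs,ct=get_calibration("scene"),get_calibration("top")
bw=[b for b in blobs(W,(8,90,150),(16,170,255),150,(230,125,290,240))[0]][:3];print(bw)
bs=blobs(S,(8,90,150),(16,170,255),60,(130,130,240,225))[0];print(bs)
bt=blobs(T,(8,90,150),(16,170,255),20,(150,210,270,245))[0];print(bt)
cent=bw[0][1][0]
for b in bs: print("tri W-S",tri(c,cent,cs,b[1][0]))
box=cv2.boxPoints(bw[0][1]);q=np.array([plane(c,p,.159)[:2] for p in box]);print(q,[np.linalg.norm(q[i]-q[i-1]) for i in range(4)])
d=[q[i]-q[i-1] for i in range(4)];d=max(d,key=np.linalg.norm);print("dir",np.degrees(np.arctan2(d[1],d[0])),"centre",q.mean(0))
E
```

```text
[ 16 113 212] [ 15 111 210] [ 16 112 210] [ 13 127 207] [ 15  56 149] [ 15 141 130] [ 15 148 195]
[(1345.5, ((253.88095092773438, 184.976806640625), (94.28314208984375, 15.968154907226562), 88.49256896972656))]
[(212.0, ((205.7238311767578, 197.49664306640625), (39.377105712890625, 6.540604114532471), 25.70995330810547)), (182.0, ((149.429931640625, 158.09268188476562), (33.279205322265625, 6.762823104858398), 46.54815673828125))]
[(135.5, ((176.00001525878906, 229.00003051757812), (32.7252197265625, 5.560110092163086), 6.842773914337158)), (134.5, ((238.87059020996094, 226.41766357421875), (5.314795017242432, 33.407283782958984), 77.47119140625))]
tri W-S (array([0.426, 0.043, 0.15 ]), np.float64(0.0004044770841906105))
tri W-S (array([0.393, 0.09 , 0.31 ]), np.float64(0.04870244881983511))
[[0.409 0.083]
 [0.422 0.086]
 [0.442 0.005]
 [0.428 0.001]] [np.float64(0.08409492841339067), np.float64(0.013193751378469924), np.float64(0.08403880224908801), np.float64(0.014402433740851888)]
dir 103.00056426894105 centre [0.425 0.044]
```

Call:
drive_tool(series=[0,0,-0.2,0.2,0,0.6,1,0,0,-0.2,0.2,0,1.2,1,0,0,-0.2,0.2,0,1.8,1,0,0,-0.2,0.2,0,2.4,1,0,0,-0.2,0.2,0,2.9,1,0,0,-0.2,0.2,0,2.95,1,0,0,-0.2,0.2,0,2.95,1])

```text
time: 2.9
ee_pos: [0.4224, 0.0408, 0.1512]
eef_rot: [0.625, 0.78, -0.003, 0.0]
ft_force: [-0.0, 0.2, 0.4]
width: 0.0873
grip_force: 0.0
```

Call:
drive_tool(series=[0,0,0,0,0,0,-0.85,0,0,0,0,0,0,-0.85,0,0,0,0,0,0,-0.85,0,0,0,0,0,0,-0.85,0,0,0,0,0,0,-0.85,0,0,0,0,0,0,-0.85,0,0,0,0,0,0,-0.85,0,0,0,0,0,0,-0.85,0,0,0,0,0,0,-0.85], grip_force=25)

```text
time: 3.65
ee_pos: [0.4235, 0.0418, 0.1515]
eef_rot: [0.625, 0.781, -0.002, 0.0]
ft_force: [0.5, 1.2, -0.2]
width: 0.0347
grip_force: 0.0
```

Call:
drive_tool(series=[0,0,0,0,0,0,-0.95,0,0,0,0,0,0,-0.95,0,0,0,0,0,0,-0.95,0,0,0,0,0,0,-0.95,0,0,0,0,0,0,-0.95,0,0,0,0,0,0,-0.95], grip_force=25)

```text
time: 4.15
ee_pos: [0.4236, 0.0418, 0.1515]
eef_rot: [0.625, 0.781, -0.002, 0.001]
ft_force: [1.3, 0.7, -0.1]
width: 0.0139
grip_force: 25.0
```

Call:
drive_tool(series=[0,0,0,0,0,0,-0.95,0,0,0,0,0,-0.2,-0.95,0,0,0,0,0,-0.4,-0.95,0,0,0,0,0,-0.6,-0.95,0,0,0,0,0,-0.8,-0.95,0,0,0,0,0,-1,-0.95,0,0,0,0,0,-1,-0.95], grip_force=25)

```text
time: 4.73
ee_pos: [0.4243, 0.042, 0.1934]
eef_rot: [0.625, 0.781, -0.002, 0.001]
ft_force: [-1.2, -0.8, 3.0]
width: 0.0136
grip_force: 25.0
```

```bash
python3 - <<'E'
from h import *
s=telemetry.read_state();print(s)
im=camera("scene");cv2.imwrite("pics/s2.png",cv2.resize(im[100:340,60:380],None,fx=2,fy=2)[:,:,::-1])
im=camera("wrist");cv2.imwrite("pics/w2.png",im[:,:,::-1])
E
```

```text
{'time': 4.7333, 'joint_positions': array([ 0.667, -0.041, -0.841,  1.983, -0.028,  1.187,  0.058]), 'joint_vel': array([-0.002,  0.017, -0.004,  0.025,  0.018, -0.031, -0.015]), 'joint_torque': array([  0.192, -23.285,   1.214, -35.74 ,  -0.229,  -0.014,   0.121]), 'ee_pos': array([0.424, 0.042, 0.193]), 'eef_rot': array([ 0.625,  0.781, -0.002,  0.001]), 'ft_force': array([-1.233, -0.798,  2.998]), 'torque': array([-0.044,  0.247,  0.09 ]), 'grip_force': 24.99993660952896, 'width': 0.013639564500322745}
```

View pics/s2.png

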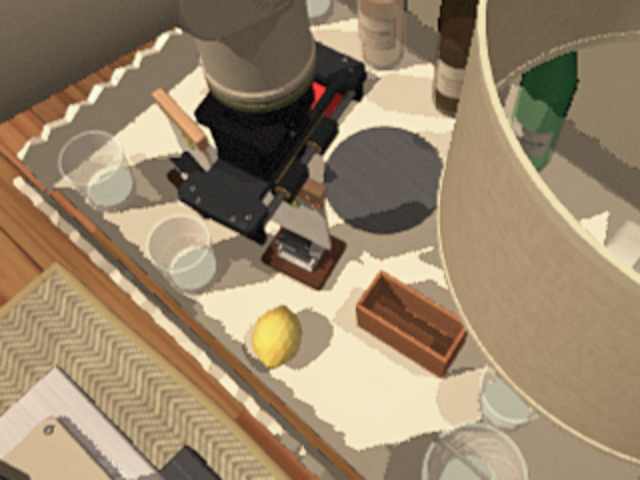

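Call:
drive_tool(series=[0,0,0,0,0,-0.2,-0.95,0,0,0,0,0,-0.4,-0.95,0,0,0,0,0,-0.7,-0.95,0,0,0,0,0,-1,-0.95,0,0,0,0,0,-1.3,-0.95,0,0,0,0,0,-1.6,-0.95,0,0,0,0,0,-1.6,-0.95,0,0,0,0,0,-1.6,-0.95])

```text
time: 5.5
ee_pos: [0.4239, 0.0423, 0.2559]
eef_rot: [0.625, 0.781, -0.002, 0.001]
ft_force: [-0.2, -1.0, -1.1]
width: 0.014
grip_force: 25.0
```

```bash
python3 - <<'E'
from h import *
s=telemetry.read_state();print(s["ee_pos"],s["ft_force"])
im=camera("scene");cv2.imwrite("pics/s3.png",im[:,:,::-1])
# mahogany base: dark brown
for f in("pics/scene0.png","pics/s3.png"):
    I=cv2.imread(f)[:,:,::-1].copy()
    print(f,[(a,np.round(b[0],1),np.round(b[1])) for a,b in blobs(I,(0,80,15),(14,220,95),60,(130,150,245,260))[0][:4]])
E
```

```text
[0.424 0.042 0.256] [-0.214 -1.014 -1.118]
pics/scene0.png [(273.5, array([164. , 191.1]), array([30., 28.])), (235.5, array([209.5, 232.6]), array([34., 14.]))]
pics/s3.png [(134.5, array([157.3, 198.5]), array([33., 12.])), (131.5, array([224.1, 232.5]), array([10., 27.])), (73.0, array([197.5, 228. ]), array([16.,  9.]))]
```

```bash
python3 - <<'E'
from h import *
import json
c={k:np.array(v) for k,v in json.load(open("c1.json")).items()}
cs=get_calibration("scene")
def rep(n,C,px,z):
    q=np.array([plane(C,p,z)[:2] for p in px]);d=q[2]-q[1]+q[3]-q[0]
    print(n,q.tolist(),"c",q.mean(0),"yaw",np.degrees(np.arctan2(d[1],d[0])),[round(np.linalg.norm(q[i]-q[i-1]),3) for i in range(4)])
rep("S",cs,[(251.7,236),(238.3,251.7),(281.7,283.3),(292.7,265.7)],.066)
rep("S2",cs,[(251,236),(238.5,255),(281,286),(293,264)],.066)
rep("W",c,[(259,228),(223,226),(219,318),(256,318)],.066)
print(telemetry.read_state()["time"])
E
python3 - <<'E'
import sys;sys.path.insert(0,'.')
from h import *
import json
c={k:np.array(v) for k,v in json.load(open("c1.json")).items()}
W=cv2.imread("pics/w1.png")[220:330,200:320];cv2.imwrite("pics/boxcrop.png",cv2.resize(W,None,fx=5,fy=5))
E
```

```text
S [[0.4499161583030865, -0.05862070293642843], [0.40479018290299257, -0.060891054775214726], [0.4132672005839101, -0.1718598529659262], [0.4566845344294759, -0.16551419233660825]] c [ 0.431 -0.114] yaw -85.99712679026936 [np.float64(0.107), np.float64(0.045), np.float64(0.111), np.float64(0.044)]
S2 [[0.448923950535171, -0.057496254485226383], [0.3997031949662959, -0.0660915197258635], [0.4080814281000398, -0.1743001246814687], [0.4599318274791456, -0.1637063540710364]] c [ 0.429 -0.115] yaw -84.83379727741807 [np.float64(0.107), np.float64(0.05), np.float64(0.109), np.float64(0.053)]
W [[0.4474179039471258, -0.029890633257377494], [0.40355973000163875, -0.036494051497532584], [0.4222359963622646, -0.16872020912467883], [0.4710715222428307, -0.15826861957405425]] c [ 0.436 -0.098] yaw -80.77403126982927 [np.float64(0.131), np.float64(0.044), np.float64(0.134), np.float64(0.05)]
5.55
```

View pics/boxcrop.png

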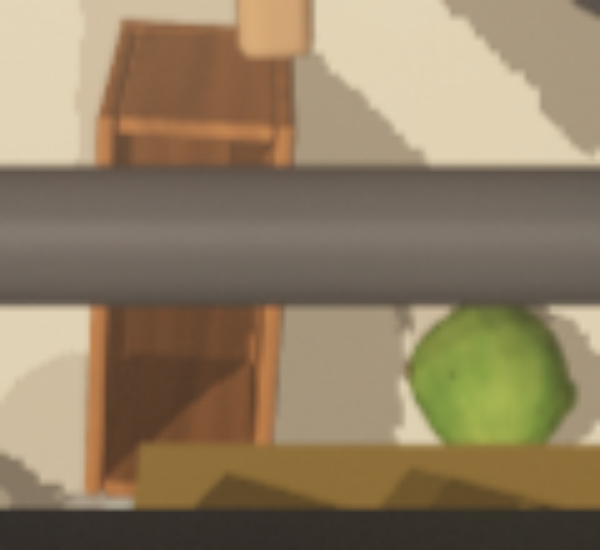

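```bash
python3 - <<'E'
from h import *
import json
c={k:np.array(v) for k,v in json.load(open("c1.json")).items()}
px=[(258.6,244.6),(219.6,243.2),(217.4,318.6),(254.4,319)]
q=np.array([plane(c,p,.066)[:2] for p in px]);d=q[2]-q[1]+q[3]-q[0]
print(q,q.mean(0),np.degrees(np.arctan2(d[1],d[0])),[round(np.linalg.norm(q[i]-q[i-1]),3) for i in range(4)])
cs=get_calibration("scene")
for a,b in(((258.6,244.6),(251.3,236)),((219.6,243.2),(238.4,253)),((217.4,318.6),(281.4,284.6))): print(tri(c,a,cs,b))
b=q.mean(0)
print("R",np.hypot(*b))
p0=telemetry.read_state()["ee_pos"]
p1=np.r_[.432,-.115,.23]
rows([(p0+(p1-p0)*f+[0,0,.0],13+(6-13)*f,20*f) for f in (.2,.4,.6,.8,1)])
E
```

```text
[[ 0.452 -0.052]
 [ 0.404 -0.06 ]
 [ 0.42  -0.17 ]
 [ 0.469 -0.16 ]] [ 0.436 -0.111] -81.05771847235991 [np.float64(0.11), np.float64(0.049), np.float64(0.111), np.float64(0.05)]
(array([ 0.452, -0.056,  0.057]), np.float64(0.0007465465337059648))
(array([ 0.404, -0.062,  0.062]), np.float64(0.00025297562084833374))
(array([ 0.416, -0.173,  0.06 ]), np.float64(0.008333560213161888))
R 0.44999205909534806
[-0.84, 0.04, 0.22, -0.78, -0.13, 0.13]
[-1.64, 0.01, 0.5, -1.55, -0.26, 0.26]
[-2.44, -0.04, 0.78, -2.33, -0.39, 0.39]
[-3.24, -0.1, 1.05, -3.1, -0.52, 0.52]
[-4.03, -0.19, 1.33, -3.88, -0.65, 0.65]
```

```bash
python3 - <<'E'
from h import *
p0=telemetry.read_state()["ee_pos"];p1=np.r_[.370,-.121,.218]
rows([(p0+(p1-p0)*f,13-5*f,20*f) for f in np.arange(1,9)/8])
E
```

```text
[-0.54, 0.04, 0.06, -0.46, -0.27, 0.12]
[-1.04, 0.04, 0.19, -0.92, -0.55, 0.24]
[-1.54, 0.02, 0.31, -1.38, -0.82, 0.36]
[-2.04, 0.01, 0.44, -1.84, -1.1, 0.48]
[-2.54, -0.02, 0.56, -2.3, -1.37, 0.6]
[-3.04, -0.05, 0.69, -2.76, -1.65, 0.71]
[-3.54, -0.08, 0.81, -3.22, -1.92, 0.83]
[-4.04, -0.12, 0.93, -3.68, -2.2, 0.95]
```

Call:
drive_tool(series=[-0.5,0,0.1,-0.5,-0.3,0.1,-0.95,-1,0,0.2,-0.9,-0.6,0.2,-0.95,-1.5,0,0.3,-1.4,-0.8,0.4,-0.95,-2,0,0.4,-1.8,-1.1,0.5,-0.95,-2.5,0,0.6,-2.3,-1.4,0.6,-0.95,-3,0,0.7,-2.8,-1.6,0.7,-0.95,-3.5,-0.1,0.8,-3.2,-1.9,0.8,-0.95,-4,-0.1,0.9,-3.7,-2.2,0.95,-0.95,-4,-0.1,0.9,-3.7,-2.2,0.95,-0.95])

```text
time: 6.3
ee_pos: [0.3673, -0.1245, 0.2158]
eef_rot: [0.647, 0.743, 0.131, 0.112]
ft_force: [-0.3, 0.5, -0.3]
width: 0.014
grip_force: 25.0
```

```bash
python3 - <<'E'
from h import *
s=telemetry.read_state();print(s["time"],s["ee_pos"],s["ft_force"],s["joint_positions"])
rows([((.402,-.1165,.129),8,20)])
im=camera("scene");cv2.imwrite("pics/s4.png",cv2.resize(im[150:340,180:390],None,fx=3,fy=3)[:,:,::-1])
E
```

```text
6.3 [ 0.367 -0.124  0.216] [-0.294  0.47  -0.255] [ 0.773 -0.403 -0.332  2.263 -0.381  1.     0.75 ]
[-0.04, -0.02, -0.04, 0.07, 0.1, 2.34]
```

View pics/s4.png

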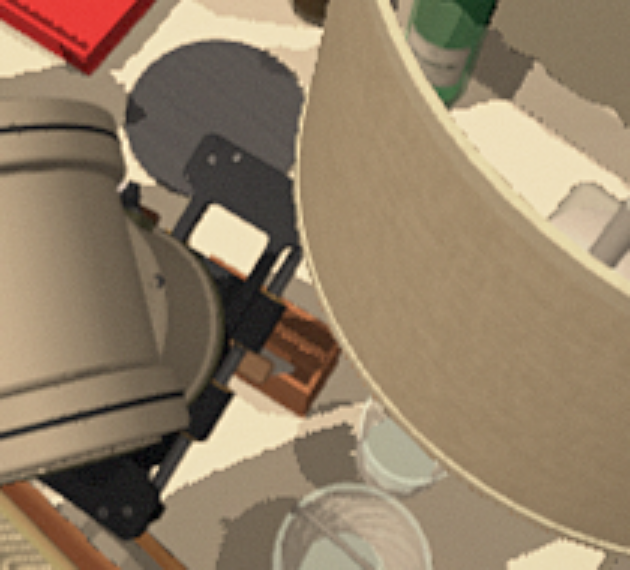

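Call:
drive_tool(series=[0,0,0,0.1,0.1,0.4,-0.95,0,0,0,0.1,0.1,0.8,-0.95,0,0,0,0.1,0.1,1.2,-0.95,0,0,0,0.1,0.1,1.6,-0.95,0,0,0,0.1,0.1,1.9,-0.95,0,0,0,0.1,0.1,2.1,-0.95,0,0,0,0.1,0.1,2.25,-0.95,0,0,0,0.1,0.1,2.3,-0.95,0,0,0,0.1,0.1,2.3,-0.95])

```text
time: 7.1
ee_pos: [0.4043, -0.1123, 0.133]
eef_rot: [0.645, 0.745, 0.13, 0.112]
ft_force: [0.6, 0.5, 0.0]
width: 0.0136
grip_force: 25.0
```

```bash
python3 - <<'E'
from h import *
s=telemetry.read_state();print(s["time"],s["ee_pos"],s["ft_force"],s["torque"],s["width"])
c=get_calibration("wrist");im=camera("wrist");cv2.imwrite("pics/w3.png",im[:,:,::-1])
E
```

```text
7.1 [ 0.404 -0.112  0.133] [0.632 0.509 0.036] [-0.07   0.313 -0.007] 0.013646230587119503
```

View pics/w3.png

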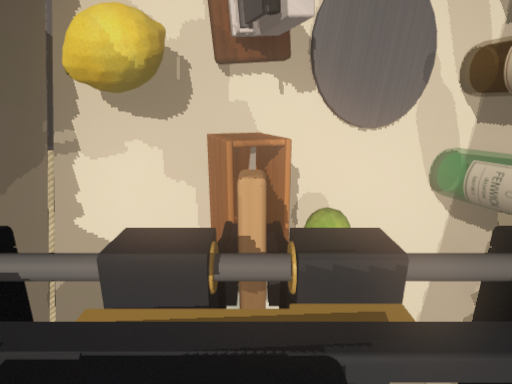

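Call:
drive_tool(series=[0,0,0,0,0,0.06,-0.95,0,0,0,0,0,0.12,-0.95,0,0,0,0,0,0.12,-0.95,0,0,0,0,0,0.12,0,0,0,0,0,0,0.12,0,0,0,0,0,0,0.12,0,0,0,0,0,0,0.12,0,0,0,0,0,0,0.12,0,0,0,0,0,0,0.12,0,0,0,0,0,0,0.12,0])

```text
time: 7.98
ee_pos: [0.4059, -0.1124, 0.1287]
eef_rot: [0.645, 0.744, 0.13, 0.112]
ft_force: [-0.3, 0.3, -0.3]
width: 0.0424
grip_force: 0.1
```

Call:
drive_tool(series=[0,0,0,0,0,-0.4,1,0,0,0,0,0,-1,1,0,0,0,0,0,-1.8,1,0,0,0,0,0,-2.6,1,0,0,0,0,0,-3,1,0,0,0,0,0,-3,1])

```text
time: 8.48
ee_pos: [0.3664, -0.1192, 0.2454]
eef_rot: [0.645, 0.744, 0.131, 0.115]
ft_force: [-0.3, -0.7, 0.4]
width: 0.0754
grip_force: 0.0
```

```bash
python3 - <<'E'
from h import *
s=telemetry.read_state();print(s["time"],s["ee_pos"],s["ft_force"],s["width"])
p0=s["ee_pos"];p1=np.r_[.39,.0,.27]
rows([(p0+(p1-p0)*f,8+2*f,20*(1-f)) for f in np.arange(1,5)/4])
for n in("scene","top","wrist"):cv2.imwrite(f"pics/{n}5.png",camera(n)[:,:,::-1])
E
```

```text
8.4833 [ 0.366 -0.119  0.245] [-0.26  -0.695  0.446] 0.07542795776572798
[1.02, 0.05, -0.06, 0.72, 0.29, -0.06]
[2.02, 0.08, -0.16, 1.43, 0.58, -0.12]
[3.02, 0.09, -0.26, 2.15, 0.87, -0.18]
[4.02, 0.1, -0.36, 2.86, 1.16, -0.24]
```

```bash
python3 - <<'E'
from h import *
p0=telemetry.read_state()["ee_pos"];p1=np.r_[.437,.047,.26]
rows([(p0+(p1-p0)*min(f*1.4,1),8+95*f,20*max(0,1-f*1.4)) for f in np.arange(1,15)/14])
E
```

```text
[0.36, 0.42, -1.25, 0.38, 0.24, 0.04]
[0.76, 0.81, -2.55, 0.77, 0.48, 0.07]
[1.15, 1.16, -3.87, 1.15, 0.71, 0.11]
[1.53, 1.47, -5.19, 1.53, 0.95, 0.14]
[1.91, 1.73, -6.53, 1.92, 1.19, 0.18]
[2.27, 1.94, -7.89, 2.3, 1.43, 0.21]
[2.61, 2.11, -9.25, 2.68, 1.66, 0.25]
[2.93, 2.23, -10.62, 3.07, 1.9, 0.28]
[3.22, 2.3, -12.0, 3.45, 2.14, 0.32]
[3.49, 2.33, -13.4, 3.83, 2.38, 0.35]
[3.39, 2.56, -14.74, 3.83, 2.38, 0.35]
[3.28, 2.8, -16.08, 3.83, 2.38, 0.35]
[3.16, 3.03, -17.42, 3.83, 2.38, 0.35]
[3.02, 3.26, -18.76, 3.83, 2.38, 0.35]
```

Call:
drive_tool(series=[0.4,0.4,-1.3,0.4,0.2,0,1,0.8,0.8,-2.6,0.8,0.5,0.1,1,1.2,1.2,-3.9,1.2,0.7,0.1,1,1.5,1.5,-5.2,1.5,0.9,0.1,1,1.9,1.7,-6.5,1.9,1.2,0.2,1,2.3,1.9,-7.9,2.3,1.4,0.2,1,2.6,2.1,-9.2,2.7,1.7,0.2,1,2.9,2.2,-10.6,3.1,1.9,0.3,1,3.2,2.3,-12,3.4,2.1,0.3,1,3.5,2.3,-13.4,3.8,2.4,0.35,1])

```text
time: 9.47
ee_pos: [0.4379, 0.046, 0.2596]
eef_rot: [0.12, 0.993, -0.001, -0.001]
ft_force: [-0.0, -0.8, 1.1]
width: 0.0871
grip_force: 0.0
```

Call:
drive_tool(series=[0,0,-1.3,0,0,0,1,0,0,-2.6,0,0,0,1,0,0,-3.9,0,0,0,1,0,0,-5.3,0,0,0,1,0,0,-5.3,0,0,0,1,0,0,-5.3,0,0,0,1])

```text
time: 9.97
ee_pos: [0.4378, 0.046, 0.26]
eef_rot: [-0.106, 0.994, -0.001, -0.0]
ft_force: [-0.1, -0.1, -0.1]
width: 0.087
grip_force: 0.0
```

```bash
python3 - <<'E'
from h import *
import json
s=telemetry.read_state();print(s["time"],s["ee_pos"],s["eef_rot"],s["joint_positions"],s["ft_force"])
c=get_calibration("wrist");im=camera("wrist");cv2.imwrite("pics/w6.png",im[:,:,::-1])
json.dump({k:np.array(v).tolist() for k,v in c.items()},open("c6.json","w"))
print(proj(c,(.437,.047,.072)),proj(c,(.425,.044,.016)))
E
```

```text
9.9667 [0.438 0.046 0.26 ] [-0.106  0.994 -0.001 -0.   ] [ 0.446 -0.065 -0.619  1.865 -0.038  1.33   1.62 ] [-0.121 -0.135 -0.072]
[253.209 175.664] [252.878 156.956]
```

View pics/w6.png

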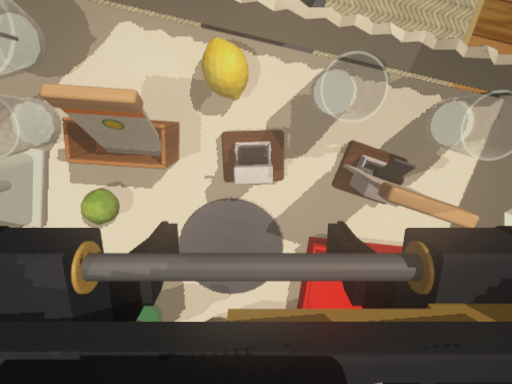

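```bash
python3 - <<'E'
from h import *
import json
c={k:np.array(v) for k,v in json.load(open("c6.json")).items()}
W=cv2.imread("pics/w6.png")[:,:,::-1].copy();cs=get_calibration("scene")
b=blobs(W,(8,80,120),(17,200,255),200,(365,170,490,235))[0];print(b)
q=np.array([plane(c,p,.159)[:2] for p in cv2.boxPoints(b[0][1])])
e=[q[i]-q[i-1] for i in range(4)];d=max(e,key=np.linalg.norm)
print(q,"c",q.mean(0),np.degrees(np.arctan2(d[1],d[0])),[np.linalg.norm(x) for x in e])
print("tri",tri(c,b[0][1][0],cs,(149.4,158.1)),tri(c,b[0][1][0],get_calibration("top"),(176,229)))
# mat
m=blobs(W,(0,0,20),(180,90,115),2000,(175,190,290,295));print("mat",m[0][:1])
# mat from top/scene at start, block of red tray corners
S=cv2.imread("pics/scene0.png")[:,:,::-1].copy();T=cv2.imread("pics/top0.png")[:,:,::-1].copy();ct=get_calibration("top")
for C,I,roi in((cs,S,(215,155,290,222)),(ct,T,(212,147,275,208))):
    hsv=cv2.cvtColor(I,cv2.COLOR_RGB2HSV);mm=cv2.inRange(hsv,(0,0,20),(180,100,85))
    k=np.zeros_like(mm);k[roi[1]:roi[3],roi[0]:roi[2]]=1
    cn=max(cv2.findContours(mm*k,0,1)[0],key=cv2.contourArea)
    q=np.array([plane(C,p[0],.006)[:2] for p in cn]);(ce,rad)=cv2.minEnclosingCircle(q.astype(np.float32));print("mat",ce,rad,q.min(0),q.max(0))
    rr=blobs(I,(0,170,60),(8,255,255),500)[0][0][1];qq=np.array([plane(C,p,.032)[:2] for p in cv2.boxPoints(rr)]);print("tray",qq.mean(0),qq.tolist())
E
```

```text
[(1539.0, ((431.0644226074219, 207.2259979248047), (100.8984375, 18.373069763183594), 18.67670440673828))]
[[0.416 0.152]
 [0.4   0.152]
 [0.41  0.241]
 [0.426 0.242]] c [0.413 0.197] -96.50615761370673 [np.float64(0.09106230146188414), np.float64(0.015411335419906556), np.float64(0.0895086849248786), np.float64(0.016120113061332663)]
tri (array([0.415, 0.202, 0.149]), np.float64(0.002185562996515749)) (array([0.411, 0.193, 0.164]), np.float64(0.0015335489294057288))
mat [(2610.0, ((233.0, 244.5), (39.0, 114.0), 90.0))]
mat (0.5587385892868042, 0.03746044263243675) 0.07316189259290695 [ 0.486 -0.034] [0.622 0.086]
tray [0.574 0.22 ] [[0.49525698878471125, 0.28396493942027135], [0.6378056242776492, 0.3317015375598851], [0.649473424736276, 0.14915825771011715], [0.5129553302177426, 0.1140525288598061]]
mat (0.5171800851821899, 0.003053131513297558) 0.03924361988902092 [ 0.492 -0.027] [0.542 0.033]
tray [0.576 0.223] [[0.6330518306323324, 0.30471222667862297], [0.6481080236277722, 0.155509197416908], [0.5177636849162551, 0.14128505712802705], [0.5031129722965463, 0.28895853687207873]]
```

```bash
python3 - <<'E'
from h import *
p1=np.r_[.413,.196,.25]
rows([(p1,-6.5+.01,0)])
E
```

```text
[-0.01, 0.01, 21.72, -0.18, 3.8, 0.25]
```

Call:
drive_tool(series=[0,0,1.4,0,0.4,0,1,0,0,2.8,0,0.9,0,1,0,0,4.2,0,1.4,0.1,1,0,0,5.6,-0.1,1.9,0.1,1,0,0,7,-0.1,2.4,0.1,1,0,0,8.4,-0.1,2.9,0.2,1,0,0,9.8,-0.2,3.4,0.2,1,0,0,11.2,-0.2,3.8,0.25,1,0,0,12.6,-0.2,3.8,0.25,1,0,0,14,-0.2,3.8,0.25,1])

```text
time: 10.85
ee_pos: [0.4128, 0.197, 0.2503]
eef_rot: [0.485, 0.874, -0.001, 0.001]
ft_force: [-0.0, -1.0, -0.2]
width: 0.0869
grip_force: 0.0
```

Call:
drive_tool(series=[0,0,1.4,0,0,0,1,0,0,2.8,0,0,0,1,0,0,4.2,0,0,0,1,0,0,5.6,0,0,0,1,0,0,7,0,0,0,1,0,0,7.7,0,0,0,1,0,0,7.7,0,0,0,1,0,0,7.7,0,0,0,1])

```text
time: 11.52
ee_pos: [0.4133, 0.1959, 0.2505]
eef_rot: [0.744, 0.668, -0.0, 0.001]
ft_force: [0.3, 0.1, 1.1]
width: 0.0867
grip_force: 0.0
```

```bash
python3 - <<'E'
from h import *
s=telemetry.read_state();print(s["time"],s["ee_pos"],s["joint_positions"],s["ft_force"])
c=get_calibration("wrist");im=camera("wrist");cv2.imwrite("pics/w7.png",im[:,:,::-1])
u,v=proj(c,(.413,.196,.159)).astype(int);print(u,v)
for b in blobs(im,(8,80,140),(17,170,255),400,(u-40,v-75,u+40,min(v+50,225)))[0][:2]:
    q=np.array([plane(c,p,.159)[:2] for p in cv2.boxPoints(b[1])])
    e=[q[i]-q[i-1] for i in range(4)];d=max(e,key=np.linalg.norm)
    print(b,q.mean(0),np.degrees(np.arctan2(d[1],d[0])),[np.linalg.norm(x) for x in e])
print(s["eef_rot"])
rows([((*q.mean(0),.1515),-6.5,0)])
E
```

```text
11.5167 [0.413 0.196 0.25 ] [ 0.323 -0.004 -0.849  1.835 -0.001  1.31  -0.633] [0.29  0.061 1.126]
251 202
(1211.5, ((253.0, 186.0), (78.0, 16.0), 90.0)) [0.416 0.208] -95.6268031088286 [np.float64(0.06456185353402356), np.float64(0.012354455285576571), np.float64(0.06456800349166342), np.float64(0.013287110523924462)]
[ 0.744  0.668 -0.     0.001]
[0.02, 0.02, 0.08, 0.32, 0.02, 2.48]
```

```bash
python3 - <<'E'
from h import *
c=get_calibration("wrist");im=cv2.imread("pics/w7.png")[:,:,::-1].copy()
b=blobs(im,(8,80,140),(17,170,255),400,(215,120,290,252))[0][0]
q=np.array([plane(c,p,.159)[:2] for p in cv2.boxPoints(b[1])])
e=[q[i]-q[i-1] for i in range(4)];d=max(e,key=np.linalg.norm)
print(b,q.mean(0),np.degrees(np.arctan2(d[1],d[0])),[np.linalg.norm(x) for x in e])
rows([((*q.mean(0),.1515),-6.5,0)])
E
```

```text
(1544.0, ((253.0, 197.0), (100.0, 16.0), 90.0)) [0.415 0.198] -95.58128050650924 [np.float64(0.08459233208728756), np.float64(0.012357362406330312), np.float64(0.0846009721688031), np.float64(0.013579424220044514)]
[0.02, 0.02, 0.08, 0.07, 0.02, 2.48]
```

Call:
drive_tool(series=[0,0,0,0.05,0,0.6,1,0,0,0,0.05,0,1.2,1,0,0,0,0.05,0,1.8,1,0,0,0,0.05,0,2.3,1,0,0,0,0.05,0,2.48,1,0,0,0,0.05,0,2.48,0,0,0,0,0.05,0,2.48,-0.95,0,0,0,0.05,0,2.48,-0.95,0,0,0,0.05,0,2.48,-0.95,0,0,0,0.05,0,2.48,-0.95], grip_force=35)

```text
time: 12.4
ee_pos: [0.4143, 0.1979, 0.1525]
eef_rot: [0.744, 0.668, 0.001, 0.002]
ft_force: [0.5, -0.1, 0.2]
width: 0.061
grip_force: 0.0
```

Call:
drive_tool(series=[0,0,0,0,0,0,-0.95,0,0,0,0,0,0,-0.95,0,0,0,0,0,0,-0.95,0,0,0,0,0,0,-0.95,0,0,0,0,0,0,-0.95,0,0,0,0,0,0,-0.95,0,0,0,0,0,0,-0.95,0,0,0,0,0,0,-0.95,0,0,0,0,0,0,-0.95,0,0,0,0,0,0,-0.95], grip_force=35)

```text
time: 13.23
ee_pos: [0.4137, 0.1976, 0.1516]
eef_rot: [0.744, 0.668, -0.0, 0.001]
ft_force: [-0.9, -0.1, 1.1]
width: 0.0138
grip_force: 35.0
```

Call:
drive_tool(series=[0,0,0,0,0,0,-0.95,0,0,0,0,0,0,-0.95,0,0,0,0,0,-0.1,-0.95,0,0,0,0,0,-0.25,-0.95,0,0,0,0,0,-0.4,-0.95,0,0,0,0,0,-0.6,-0.95,0,0,0,0,0,-0.8,-0.95,0,0,0,0,0,-0.9,-0.95,0,0,0,0,0,-1,-0.95,0,0,0,0,0,-1,-0.95])

```text
time: 14.07
ee_pos: [0.4141, 0.1979, 0.1925]
eef_rot: [0.744, 0.668, 0.0, 0.002]
ft_force: [-0.2, 0.7, -4.3]
width: 0.0135
grip_force: 35.0
```

```bash
python3 - <<'E'
from h import *
s=telemetry.read_state();print(s["time"],s["ee_pos"],s["ft_force"],s["width"],s["joint_positions"])
im=camera("scene");cv2.imwrite("pics/s8.png",im[:,:,::-1])
E
```

```text
14.0667 [0.414 0.198 0.192] [-0.209  0.715 -4.348] 0.013520340638080039 [ 0.305  0.06  -0.864  1.914  0.052  1.188 -0.684]
```

```bash
python3 - <<'E'
from h import *
p1=np.r_[.560,.038,.235]
rows([(p1,-6.5,0)])
E
```

```text
[0.03, 0.02, 0.07, -3.58, 4.06, -1.06]
```

Call:
drive_tool(series=[0,0,0,0,0,-0.2,-0.95,0,0,0,0,0,-0.5,-0.95,0,0,0,0,0,-0.8,-0.95,0,0,0,-0.1,0.1,-1,-0.95,0,0,0,-0.3,0.3,-1.06,-0.95,0,0,0,-0.6,0.7,-1.06,-0.95,0,0,0,-1,1.1,-1.06,-0.95,0,0,0,-1.4,1.6,-1.06,-0.95,0,0,0,-1.8,2.05,-1.06,-0.95,0,0,0,-2.2,2.5,-1.06,-0.95])

```text
time: 14.95
ee_pos: [0.5053, 0.0962, 0.2334]
eef_rot: [0.745, 0.667, -0.001, 0.001]
ft_force: [1.1, -0.3, -4.2]
width: 0.0136
grip_force: 35.0
```

Call:
drive_tool(series=[0,0,0,-0.4,0.45,0,-0.95,0,0,0,-0.8,0.9,0,-0.95,0,0,0,-1.1,1.25,0,-0.95,0,0,0,-1.3,1.45,0,-0.95,0,0,0,-1.38,1.56,0,-0.95,0,0,0,-1.38,1.56,0,-0.95,0,0,0,-1.38,1.56,0,-0.95,0,0,0,-1.38,1.56,0,-0.95])

```text
time: 15.62
ee_pos: [0.5592, 0.0392, 0.2345]
eef_rot: [0.743, 0.669, -0.0, 0.001]
ft_force: [-0.1, -0.3, -4.7]
width: 0.0136
grip_force: 35.0
```

```bash
python3 - <<'E'
from h import *
s=telemetry.read_state();print(s["time"],s["ee_pos"],s["ft_force"],s["torque"],s["joint_positions"])
im=camera("scene");cv2.imwrite("pics/s9.png",cv2.resize(im[30:290,120:400],None,fx=2.2,fy=2.2)[:,:,::-1])
cv2.imwrite("pics/w9.png",camera("wrist")[:,:,::-1])
rows([((.560,.038,.160),-6.5,0)])
E
```

```text
15.6167 [0.559 0.039 0.235] [-0.147 -0.341 -4.716] [ 0.06  -0.192 -0.014] [ 0.442  0.267 -0.699  1.621  0.179  1.317 -0.39 ]
[0.02, 0.02, 0.09, -0.02, 0.02, 1.87]
```

View pics/s9.png

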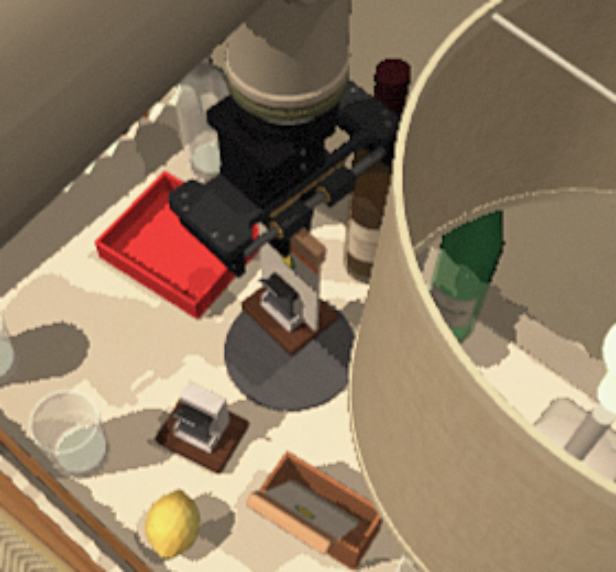

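Call:
drive_tool(series=[0,0,0,0,0,0.3,-0.95,0,0,0,0,0,0.7,-0.95,0,0,0,0,0,1.1,-0.95,0,0,0,0,0,1.4,-0.95,0,0,0,0,0,1.6,-0.95,0,0,0,0,0,1.72,-0.95,0,0,0,0,0,1.8,-0.95,0,0,0,0,0,1.84,-0.95,0,0,0,0,0,1.87,-0.95,0,0,0,0,0,1.87,-0.95])

```text
time: 16.55
ee_pos: [0.5601, 0.038, 0.16]
eef_rot: [0.744, 0.668, 0.0, 0.001]
ft_force: [0.0, -0.2, -4.8]
width: 0.0135
grip_force: 35.0
```

Call:
drive_tool(series=[0,0,0,0,0,0.01,-0.95,0,0,0,0,0,0.02,-0.95,0,0,0,0,0,0.03,-0.95,0,0,0,0,0,0.04,-0.95,0,0,0,0,0,0.04,-0.95,0,0,0,0,0,0.04,-0.95])

```text
time: 17.05
ee_pos: [0.5599, 0.0379, 0.1581]
eef_rot: [0.744, 0.668, -0.0, 0.001]
ft_force: [-0.4, -0.0, -5.2]
width: 0.0138
grip_force: 35.0
```

Call:
drive_tool(series=[0,0,0,0,0,0.02,-0.95,0,0,0,0,0,0.03,-0.95,0,0,0,0,0,0.04,-0.95,0,0,0,0,0,0.05,-0.95,0,0,0,0,0,0.05,-0.95])

```text
time: 17.47
ee_pos: [0.5605, 0.0379, 0.1576]
eef_rot: [0.744, 0.668, 0.0, 0.002]
ft_force: [-3.4, -0.2, 8.4]
width: 0.0139
grip_force: 35.0
```

Call:
drive_tool(series=[0,0,0,0,0,-0.02,-0.95,0,0,0,0,0,-0.02,-0.95,0,0,0,0,0,-0.02,0,0,0,0,0,0,-0.02,0,0,0,0,0,0,-0.02,0.3,0,0,0,0,0,-0.02,0.3,0,0,0,0,0,-0.02,0.3,0,0,0,0,0,-0.02,0.3,0,0,0,0,0,-0.02,0.3,0,0,0,0,0,-0.02,0.3])

```text
time: 18.3
ee_pos: [0.5599, 0.038, 0.1569]
eef_rot: [0.744, 0.668, -0.0, 0.001]
ft_force: [0.4, 0.3, -0.5]
width: 0.0546
grip_force: 0.0
```

Call:
drive_tool(series=[0,0,0,0,0,-0.3,1,0,0,0,0,0,-0.8,1,0,0,0,0,0,-1.5,1,0,0,0,0,0,-2.2,1,0,0,0,0,0,-2.5,1,0,0,0,0,0,-2.5,1])

```text
time: 18.8
ee_pos: [0.5611, 0.0386, 0.2609]
eef_rot: [0.744, 0.668, 0.002, 0.003]
ft_force: [0.3, 0.0, -0.7]
width: 0.0844
grip_force: 0.0
```

```bash
python3 - <<'E'
from h import *
s=telemetry.read_state();print(s["time"],s["ee_pos"],s["ft_force"],s["width"])
rows([((.437,.047,.26),102.2,0)])
# check A on mat: wrist view
c=get_calibration("wrist");im=camera("wrist");cv2.imwrite("pics/w10.png",im[:,:,::-1])
b=blobs(im,(8,80,140),(17,170,255),400,(200,100,310,252))[0]
for x in b[:2]:
    q=np.array([plane(c,p,.165)[:2] for p in cv2.boxPoints(x[1])]);print(x,q.mean(0),[np.linalg.norm(q[i]-q[i-1]) for i in range(4)])
E
```

```text
18.8 [0.561 0.039 0.261] [ 0.325  0.013 -0.658] 0.08441574182151637
[0.04, 0.09, -21.67, -0.12, -3.11, 0.0]
(1433.0, ((251.0, 198.5), (97.0, 16.0), 90.0)) [0.561 0.039] [np.float64(0.08378103597057507), np.float64(0.012622984919548027), np.float64(0.08381731954622633), np.float64(0.013831017747280117)]
```

Call:
drive_tool(series=[0,0,-1.4,0,-0.6,0,1,0,0,-2.8,0,-1.4,0,1,0,0,-4.2,0,-2.2,0,1,0,0,-5.6,-0.1,-2.8,0,1,0,0,-7,-0.1,-3.1,0,1,0,0,-8.4,-0.1,-3.1,0,1,0,0,-9.8,-0.1,-3.1,0,1,0,0,-11.2,-0.1,-3.1,0,1,0,0,-12.6,-0.1,-3.1,0,1,0,0,-14,-0.1,-3.1,0,1])

```text
time: 19.68
ee_pos: [0.4354, 0.0472, 0.2556]
eef_rot: [0.223, 0.975, -0.001, 0.0]
ft_force: [0.0, -0.7, -0.4]
width: 0.0875
grip_force: 0.0
```

Call:
drive_tool(series=[0,0,-1.4,0,0,0,1,0,0,-2.8,0,0,0,1,0,0,-4.2,0,0,0,1,0,0,-5.6,0,0,0,1,0,0,-7,0,0,0,1,0,0,-7.7,0,0,0,1,0,0,-7.7,0,0,0,1,0,0,-7.7,0,0,0,1])

```text
time: 20.35
ee_pos: [0.4356, 0.0473, 0.2559]
eef_rot: [-0.106, 0.994, -0.001, 0.0]
ft_force: [0.9, 0.2, 0.9]
width: 0.0869
grip_force: 0.0
```

```bash
python3 - <<'E'
from h import *
import json
s=telemetry.read_state();print(s["time"],s["ee_pos"],s["eef_rot"],s["ft_force"])
c=get_calibration("wrist");im=camera("wrist");cv2.imwrite("pics/w11.png",im[:,:,::-1])
hsv=cv2.cvtColor(im,cv2.COLOR_RGB2HSV)
print([hsv[y,253].tolist() for y in range(135,190,5)])
for lo,hi,n,z in(((0,0,140),(180,40,255),"block",.072),((0,90,25),(14,230,110),"base",.016)):
    for b in blobs(im,lo,hi,200,(205,120,300,195))[0][:2]:
        q=np.array([plane(c,p,z)[:2] for p in cv2.boxPoints(b[1])]);e=[q[i]-q[i-1] for i in range(4)];d=max(e,key=np.linalg.norm)
        print(n,b,q.mean(0),np.degrees(np.arctan2(d[1],d[0])),[round(np.linalg.norm(x),3) for x in e])
cv2.imwrite("pics/w11c.png",cv2.resize(im[110:200,190:320],None,fx=5,fy=5)[:,:,::-1])
E
```

```text
20.35 [0.436 0.047 0.256] [-0.106  0.994 -0.001  0.   ] [0.854 0.212 0.944]
[[13, 122, 123], [12, 123, 126], [13, 35, 209], [16, 63, 89], [17, 57, 89], [16, 68, 86], [16, 66, 81], [13, 36, 207], [13, 35, 210], [14, 36, 205], [14, 40, 193]]
block (576.5, ((253.0, 178.0), (16.0, 38.0), 90.0)) [0.437 0.048] -77.68000408054367 [np.float64(0.018), np.float64(0.042), np.float64(0.018), np.float64(0.042)]
base (213.5, ((228.5, 168.0), (32.0, 11.0), 90.0)) [0.443 0.017] -169.21927198482942 [np.float64(0.042), np.float64(0.014), np.float64(0.042), np.float64(0.014)]
```

View pics/w11c.png

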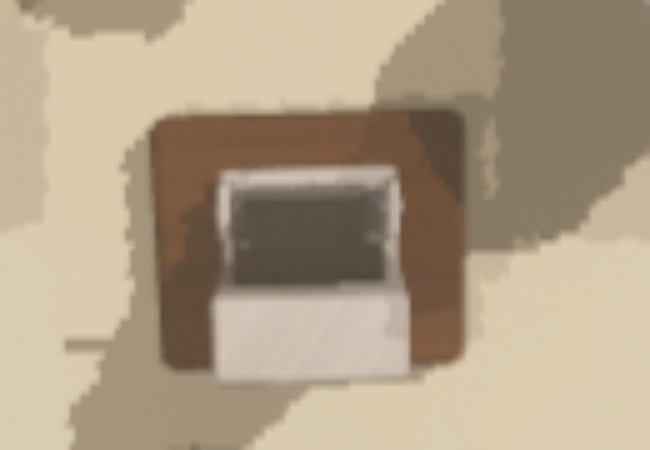

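Call:
drive_tool(series=[0,0,0,0,0,0.7,1,0,0,0,0,0,1.5,1,0,0,0,0,0,2.3,1,0,0,0,0,0,3.1,1,0,0,0,0,0,3.8,1,0,0,0,0,0,4.4,1,0,0,0,0,0,4.8,1,0,0,0,0,0,5,1,0,0,0,0,0,5.05,1,0,0,0,0,0,5.05,1])

```text
time: 21.23
ee_pos: [0.4363, 0.0471, 0.0547]
eef_rot: [-0.107, 0.994, -0.001, 0.0]
ft_force: [0.6, -0.7, 1.1]
width: 0.0873
grip_force: 0.0
```

Call:
drive_tool(series=[0,0,0,0,0,0,-0.2,0,0,0,0,0,0,-0.2,0,0,0,0,0,0,-0.2,0,0,0,0,0,0,-0.2,0,0,0,0,0,0,-0.2,0,0,0,0,0,0,-0.2,0,0,0,0,0,0,-0.2,0,0,0,0,0,0,-0.2,0,0,0,0,0,0,-0.2], grip_force=45)

```text
time: 21.98
ee_pos: [0.4364, 0.0469, 0.0548]
eef_rot: [-0.108, 0.994, -0.001, 0.001]
ft_force: [0.4, -1.3, 2.2]
width: 0.044
grip_force: 44.8
```

```bash
python3 - <<'E'
from h import *
s=telemetry.read_state()
rows([((.4364,.0469,.145),102.2,0),((.587,.223,.145),95.7,0)])
E
```

```text
[-0.03, 0.01, 0.03, -0.0, -0.01, -2.26]
[-0.03, 0.01, 1.33, -4.62, 3.49, -2.26]
```

Call:
drive_tool(series=[0,0,0,0,0,-0.1,-0.2,0,0,0,0,0,-0.3,-0.2,0,0,0,0,0,-0.6,-0.2,0,0,0,0,0,-1,-0.2,0,0,0,0,0,-1.4,-0.2,0,0,0,0,0,-1.8,-0.2,0,0,0,0,0,-2.1,-0.2,0,0,0,0,0,-2.25,-0.2,0,0,0,0,0,-2.25,-0.2])

```text
time: 22.73
ee_pos: [0.4368, 0.0473, 0.146]
eef_rot: [-0.108, 0.994, -0.001, 0.002]
ft_force: [0.1, 0.2, -4.5]
width: 0.0436
grip_force: 44.8
```

Held (4.5 N). Carry to the tray.

Call:
drive_tool(series=[0,0,0.1,-0.2,0.15,0,-0.2,0,0,0.2,-0.6,0.45,0,-0.2,0,0,0.4,-1.1,0.85,0,-0.2,0,0,0.6,-1.7,1.3,0,-0.2,0,0,0.8,-2.3,1.75,0,-0.2,0,0,1,-2.9,2.2,0,-0.2,0,0,1.1,-3.5,2.65,0,-0.2,0,0,1.2,-4,3.05,0,-0.2,0,0,1.3,-4.4,3.35,0,-0.2,0,0,1.3,-4.6,3.5,0,-0.2])

```text
time: 23.57
ee_pos: [0.5861, 0.2256, 0.1429]
eef_rot: [-0.052, 0.999, -0.0, -0.0]
ft_force: [-0.8, 0.8, -3.7]
width: 0.0436
grip_force: 44.8
```

Call:
drive_tool(series=[0,0,0,0,0,0,-0.2,0,0,0,0,0,0,-0.2,0,0,0,0,0,0,-0.2])

```text
time: 23.82
ee_pos: [0.5854, 0.222, 0.144]
eef_rot: [-0.051, 0.999, -0.002, 0.0]
ft_force: [-0.7, 0.5, -3.9]
width: 0.0439
grip_force: 44.8
```

```bash
python3 - <<'E'
from h import *
s=telemetry.read_state();print(s["time"],s["ee_pos"],s["ft_force"],s["torque"])
rows([((.588,.224,.0615),95.7,0)])
im=camera("wrist");cv2.imwrite("pics/w12.png",im[:,:,::-1]);c=get_calibration("wrist")
cv2.imwrite("pics/s12.png",camera("scene")[:,:,::-1])
b=blobs(im,(0,170,60),(8,255,255),300)[0];print(b[:2])
# predicted tray rim corners
for P in((.633,.305,.032),(.648,.156,.032),(.518,.141,.032),(.503,.289,.032)):print(proj(c,P))
E
```

```text
23.8167 [0.585 0.222 0.144] [-0.748  0.502 -3.864] [ 0.092 -0.177  0.006]
[-0.04, 0.0, 0.02, -0.07, 0.05, 2.06]
[(7278.0, ((262.0, 186.5), (133.0, 180.0), 90.0)), (708.0, ((262.0, 116.5), (5.0, 180.0), 90.0))]
[336.113 252.397]
[174.827 251.791]
[161.625 105.229]
[345.003 105.479]
```

View pics/w12.png

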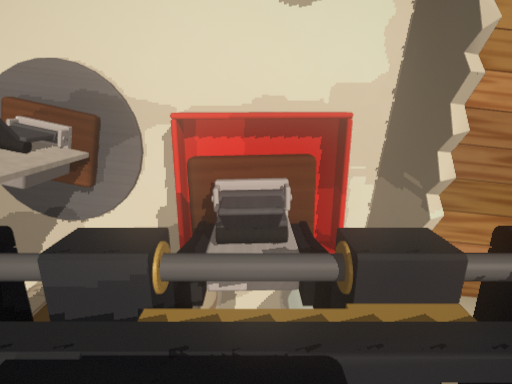

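Call:
drive_tool(series=[0,0,0,-0.05,0.05,0.3,-0.2,0,0,0,-0.1,0.1,0.7,-0.2,0,0,0,-0.14,0.1,1.1,-0.2,0,0,0,-0.14,0.1,1.4,-0.2,0,0,0,-0.14,0.1,1.7,-0.2,0,0,0,-0.14,0.1,1.88,-0.2,0,0,0,-0.14,0.1,1.97,-0.2,0,0,0,-0.14,0.1,2.03,-0.2,0,0,0,-0.14,0.1,2.05,-0.2,0,0,0,-0.14,0.1,2.05,-0.2])

```text
time: 24.75
ee_pos: [0.5915, 0.2279, 0.063]
eef_rot: [-0.051, 0.999, -0.001, 0.001]
ft_force: [0.4, 0.1, -4.1]
width: 0.0439
grip_force: 44.8
```

Call:
drive_tool(series=[0,0,0,0,0,0.01,-0.2,0,0,0,0,0,0.02,-0.2,0,0,0,0,0,0.03,-0.2,0,0,0,0,0,0.03,-0.2,0,0,0,0,0,0.03,-0.2])

```text
time: 25.17
ee_pos: [0.5913, 0.2277, 0.0615]
eef_rot: [-0.051, 0.999, -0.001, 0.001]
ft_force: [-0.5, 0.6, -3.6]
width: 0.0437
grip_force: 44.8
```

Call:
drive_tool(series=[0,0,0,0,0,0.01,-0.2,0,0,0,0,0,0.02,-0.2,0,0,0,0,0,0.03,-0.2,0,0,0,0,0,0.03,-0.2,0,0,0,0,0,0.03,-0.2])

```text
time: 25.58
ee_pos: [0.5913, 0.2277, 0.0601]
eef_rot: [-0.051, 0.999, -0.001, 0.001]
ft_force: [0.4, -0.2, -3.7]
width: 0.0439
grip_force: 44.8
```

Call:
drive_tool(series=[0,0,0,0,0,0.01,-0.2,0,0,0,0,0,0.02,-0.2,0,0,0,0,0,0.02,-0.2,0,0,0,0,0,0.02,-0.2])

```text
time: 25.92
ee_pos: [0.5914, 0.2277, 0.0599]
eef_rot: [-0.051, 0.999, -0.001, 0.001]
ft_force: [-4.1, -1.6, 3.8]
width: 0.0436
grip_force: 44.8
```

Contact. Release and rise.

Call:
drive_tool(series=[0,0,0,0,0,0,-0.2,0,0,0,0,0,0,0.3,0,0,0,0,0,0,0.6,0,0,0,0,0,0,0.6,0,0,0,0,0,0,0.6,0,0,0,0,0,0,0.6,0,0,0,0,0,0,0.6,0,0,0,0,0,0,0.6])

```text
time: 26.58
ee_pos: [0.5913, 0.2277, 0.0593]
eef_rot: [-0.051, 0.999, -0.001, 0.001]
ft_force: [-0.2, -0.6, 0.1]
width: 0.0688
grip_force: 0.0
```

Call:
drive_tool(series=[0,0,0,0,0,-0.4,0.7,0,0,0,0,0,-1,0.7,0,0,0,0,0,-1.8,0.7,0,0,0,0,0,-2.6,0.7,0,0,0,0,0,-3.4,0.7,0,0,0,0,0,-4.2,0.7,0,0,0,0,0,-4.8,0.7,0,0,0,0,0,-5,0.7,0,0,0,0,0,-5,0.7])

```text
time: 27.33
ee_pos: [0.5917, 0.2287, 0.2617]
eef_rot: [-0.051, 0.999, -0.0, 0.003]
ft_force: [1.4, -0.5, -0.6]
width: 0.0738
grip_force: 0.0
```

```bash
python3 - <<'E'
from h import *
s=telemetry.read_state();print(s["time"],s["ee_pos"],s["ft_force"],s["width"])
a=camera("scene")[20:350,80:400];b=camera("wrist")
b=cv2.resize(b,(440,330));a=cv2.resize(a,(340,350))[:330]
cv2.imwrite("pics/fin.png",np.hstack([a,b])[:,:,::-1])
E
```

```text
27.3333 [0.592 0.229 0.262] [ 1.362 -0.511 -0.633] 0.07382820571648337
```

View pics/fin.png

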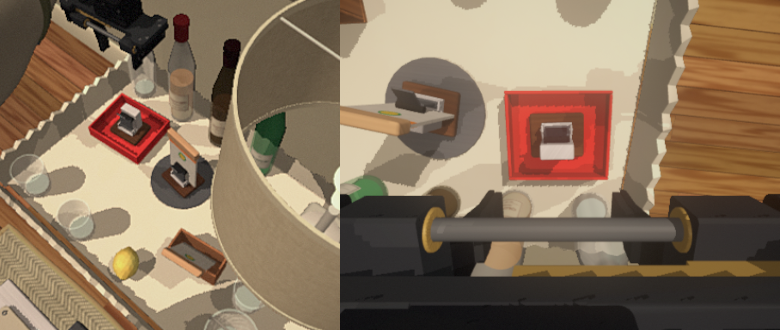

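```bash
python3 -c "
from bench import r
print(r.close_job())"
```

```text
the job is handed in; nothing more can be done
None
```

The job is handed in at about 27 s: stand A's clip held, so it now stands on the mat with its card; stand B's clip slipped, so its card is in the box, leaning on a wall, and its empty stand is upright in the red tray; the tumbler was not touched. One doubt: drawing back past the lamp, joint 2 read -0.501 rad against its -0.5 limit, and I don't know whether that counts as passing the range.

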